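Point out the mouldy culture bottle and log it

TASK

One of the four culture bottles in the blue crate has gone bad: the round filter on its cap is mouldy green instead of cream. Point it out to the overhead camera: bring the fingertips two or three centimetres above the centre of its cap and hold still there for two full seconds, touching no bottle, and do not come down low over any of the other caps. Then press the red button all the way down to log the reject, let it come up again, and leave the black button and the brush alone.

Things in the scene. Friction and masses are not known exactly. Their poses are not given: they have to be found in the camera images.
- bottle_mouldy: The bad bottle: mushroom cultivation bottle standing upright in one cell of the blue crate: beige, 95 mm diameter, 175 mm tall overall, with a white screw cap (66 mm diameter, the top 30 mm). Origin: centre of its underside, z along the bottle, up; its cap's top is 175 mm above the origin. Its filter disc is green and green mould patches show on its shoulder. Loose, about 0.7 kg.
- mouldy_cap (a point): centre of the green filter disc (49 mm diameter) on the very top of the bad bottle's cap; axes as the bottle's, z up
- bottle_a: A healthy bottle: mushroom cultivation bottle standing upright in one cell of the blue crate: beige, 95 mm diameter, 175 mm tall overall, with a white screw cap (66 mm diameter, the top 30 mm). Origin: centre of its underside, z along the bottle, up; its cap's top is 175 mm above the origin. Cream filter disc. Loose, about 0.7 kg; it stays untouched.
- bottle_b: A healthy bottle: mushroom cultivation bottle standing upright in one cell of the blue crate: beige, 95 mm diameter, 175 mm tall overall, with a white screw cap (66 mm diameter, the top 30 mm). Origin: centre of its underside, z along the bottle, up; its cap's top is 175 mm above the origin. Cream filter disc. Loose, about 0.7 kg; it stays untouched.
- bottle_c: A healthy bottle: mushroom cultivation bottle standing upright in one cell of the blue crate: beige, 95 mm diameter, 175 mm tall overall, with a white screw cap (66 mm diameter, the top 30 mm). Origin: centre of its underside, z along the bottle, up; its cap's top is 175 mm above the origin. Cream filter disc. Loose, about 0.7 kg; it stays untouched.
- crate: fixed blue open crate, 292 x 292 mm, 60 mm high, walls 6 mm, one cross wall each way making 2 x 2 cells, one bottle in each in no set order. Origin: centre of its underside on the bench; x and y along its sides
- red_button (a joint): red push button of 40 mm diameter on top of a fixed yellow box (85 x 85 x 45 mm high) with a small grey housing between. Value: how far it is pressed, 0 up to 0.006 m fully down; a spring returns it, about 5 N takes it fully down
- red_button_top (a point): centre of the red button's top face when up, moves down with it; pressed straight down
- black_button (a joint): black push button of 40 mm diameter on top of a fixed yellow box (85 x 85 x 45 mm high) with a small grey housing between. Value as for the red one; to be left alone
- black_button_top (a point): centre of the black button's top face; the two boxes may stand either way round
- brush_grip (a point): loose hand brush, 170 mm long, lying on the bench near the button boxes; this point is on its handle. To be left alone
Things that resemble listed ones, but are neither listed nor needed, are in the scene too. Leave any orange or pink look-alike of the bottle_mouldy alone.

How it is judged:
On the way, in this order (a step that is already met when the one before it is completed fails the run):
1. the fingertips dwell close above the centre of the mouldy bottle's cap for two seconds (grasp point within 25 mm sideways and 22 to 65 mm above the cap, fingertips about 3 to 46 mm) (horizontal distance between the grasp point and mouldy_cap below 0.025 m and z of the grasp point in the frame of mouldy_cap between 0.022 and 0.065 m), for 1.8 s.
2. the red button is pressed down (value of joint red_button above 0.0045 m), for 0.05 s.
At the end, for the whole second after the job is handed in: all four bottles stand upright and at rest within 10 mm of where they started, the brush is within 20 mm of its start, and both buttons are up again (less than 1.5 mm down) (distance of each of bottle_mouldy, bottle_a, bottle_b, bottle_c from where it was at the start of the episode below 0.01 m and angle between each of bottle_mouldy, bottle_a, bottle_b, bottle_c's own z axis and vertical below 0.1 rad and linear speed of each of bottle_mouldy, bottle_a, bottle_b, bottle_c below 0.02 m/s and distance of brush_grip from where it was at the start of the episode below 0.02 m and value of joint each of red_button, black_button below 0.0015 m); the robot touches nothing.
It fails at once if a bottle is touched (more than 0.5 N) (contact force between any of the fingers, the arm and bottle_mouldy above 0.5 N or contact force between any of the fingers, the arm and bottle_a above 0.5 N or contact force between any of the fingers, the arm and bottle_b above 0.5 N or contact force between any of the fingers, the arm and bottle_c above 0.5 N).
It fails at once if a bottle is moved by more than 20 mm, lifted or tipped (distance of any of bottle_mouldy, bottle_a, bottle_b, bottle_c from where it was at the start of the episode above 0.02 m or angle between any of bottle_mouldy, bottle_a, bottle_b, bottle_c's own z axis and vertical above 0.2 rad).
It fails at once if a healthy bottle is pointed at: the grasp point comes within 25 mm sideways and less than 65 mm above its cap ((horizontal distance between the grasp point and bottle_a below 0.025 m and z of the grasp point in the frame of bottle_a below 0.24 m) or (horizontal distance between the grasp point and bottle_b below 0.025 m and z of the grasp point in the frame of bottle_b below 0.24 m) or (horizontal distance between the grasp point and bottle_c below 0.025 m and z of the grasp point in the frame of bottle_c below 0.24 m)).
It fails at once if the black button is pressed (value of joint black_button above 0.002 m).
It fails at once if the brush is moved (distance of brush_grip from where it was at the start of the episode above 0.02 m).
It also fails if it takes over 48 s, if anything falls off the work surface, if the arm or the gripper's body presses on something with over 40 N, if the wrist force passes 120 N, or if a joint passes its speed limit or range.

ROBOT

A 6-joint arm with a two-finger parallel gripper is mounted at the origin on the work surface. World frame = base frame: x ahead of the robot, y to its left, z up, the work surface at z = 0. Lengths are in m, angles in rad, forces in N, time in s.
With the tool pointing down it reaches from about 0.25 to 0.85 m from the base axis. Payload 12.5 kg.
Tool frame: the origin (TCP) lies midway between the tips of the shut fingers; the grasp point (between the pads) lies 19 mm behind it (ctrl.grasp_offset is the distance from the TCP to the grasp point, in m); z points along the fingers, y is the line along which they close (so a half turn about z gives the same grasp; the last joint's range is limited). The gripper opens to 93 mm and grips with 3 to 60 N. Pads are 15 mm wide; open, the fingers measure 128 mm over their backs; the gripper's body (75 mm by 188 mm) begins 65 mm behind the grasp point.
Start: joints at [1.076, 0.351, 1.652, -0, 1.139, -0.085], TCP at [0.219, 0.504, 0.219] pointing down, gripper open.
Joint ranges: [-2.75, 2.75], [-0.79, 2.1], [0.01, 2.65], [-1.57, 4.71], [0.07, 3.14], [-2.87, 2.87]. Speed limits (rad/s): [2.22, 2.22, 2.79, 3.14, 3.14, 3.14].

INTERFACE

Orientations are given as a rotation vector (axis times angle).
In Python, from bench import ctrl, viewer gives the robot as it stands.
- The arm moves only by the tool send_rows, never from a script. Its argument "commands" is text: rows parted by semicolons, each of 7 numbers parted by spaces: the shift along the tool's x, y, z normalised to -1 to 1, where 1 is 25 mm, then the turn, a rotation vector about the tool's x, y, z normalised to -1 to 1, where 1 is 0.1 rad, then the closure, from 0 (fully open) to 1 (shut). A call has 1 to 10 rows; each row shifts and turns the commanded pose from where the row before left it, along the tool's axes as they then stand; what a row does not reach is not made up. A row lasts 1/8 s, in which the tool goes at most 62.5 mm and 10.7 degrees, less where a joint would pass 70% of its speed; a pose out of reach is approached as far as the arm can. A call with a number of a shift or a turn outside -1 to 1 is refused whole. A call with a gripper value outside its range is refused whole. The fingers move at their own pace and stop on an object; the grip force is fixed at half the most. Time passes only in rows, so rows that do not move let the fingers close. It gives the time, the measured TCP pose, the force, the opening and the grip force at its end, in the units of the state.
- ctrl.observe(): the state, without advancing time (a new reading comes with each control period).
- viewer.camera(name): name is "scene" or "top" or "wrist"; returns a dict with "frame" (384x512x3 uint8, red, green, blue), "depth" (384x512 float32, m along the optical axis (not along the pixel's ray), 0 where there is no reading), "mtx" (3x3 intrinsics, pixels), "D" ([k1, k2, p1, p2, k3] as OpenCV has them; the pictures are not rectified), "R" (3x3) and "t" (3): a world point X has camera coordinates R X + t; the wrist camera has in their place "mount" (4x4, takes a point from camera to tool coordinates, whose origin is the TCP and whose axes are the flange's). Camera axes: x right, y down, z forward; pixel columns grow to the right and rows downward; lengths in m; the calibration is good to about 2 mm. A picture is of the moment at which its call begins: read the wrist's pose just before it.
- ctrl.sign_off(): hands the job in; it is judged then, once.
The state is a dict: "clock": time; "joint_pos": joint angles; "qvel": joint speeds; "tau": joint torques, N m; "tool_pos": TCP position; "tool_rot": TCP orientation; "ft_force": force on the tool from outside, world axes, zero at the start; "ft_torque": the same for the moment, N m; "grip_width": opening from 0.0 (shut) to 1.0 (fully open); "finger_force": force on a finger pad.
Only numpy, scipy, OpenCV 4.12 (cv2) and the standard library are available. Lean on these libraries where they do the work, as an engineer would, in place of code of your own. Each camera call takes 0.05 s, during which the arm holds its last target. There are 200 camera calls.

## Working session

There is one attempt and no reset: what is moved stays moved. The work goes in short steps, Python scripts to look and compute and a tool call to move; the robot and the scene stay as the last step left them, time stands still between calls to the robot, and variables do not carry over. Pictures are saved under pics/ and viewed, at most 10 in all, crops included, and the job is handed in when it is done.

Besides the shell and the picture viewer there is one more tool, called after "Request:" as a command line: name --argument value ..., lists and objects as JSON in quotes. send_rows: Moves the arm, as the interface text tells. Scaled input: -1 to 1 covers 25 mm each way for a shift and 0.1 rad each way for a turn. Its arguments: {"type":"object","properties":{"commands":{"type":"string"}},"required":["commands"]}

```bash
mkdir -p pics
cat > h.py <<'E'
import numpy as np, cv2, pickle
from bench import ctrl, viewer
def snap(n,f):
    c=viewer.camera(n); cv2.imwrite(f'pics/{f}.png',c['frame'][:,:,::-1]); pickle.dump(c,open(f'pics/{f}.pkl','wb')); return c
def load(f): return pickle.load(open(f'pics/{f}.pkl','rb'))
def world(c,u,v,r=2):
    d=c['depth'][v-r:v+r+1,u-r:u+r+1]; d=np.median(d[d>0])
    p=cv2.undistortPoints(np.array([[[u,v]]],float),c['mtx'],c['D'])[0,0]
    return c['R'].T@(np.array([p[0],p[1],1])*d-c['t'])
E
python3 - <<'E'
from h import *
snap('top','top0'); snap('scene','scene0'); s=ctrl.observe(); print(s['tool_pos'],s['tool_rot'],s['clock'],ctrl.grasp_offset)
a=np.vstack([cv2.imread('pics/top0.png'),cv2.imread('pics/scene0.png')])
E
```

```text
[0.21897111 0.5042059  0.21818556] [-6.39096548e-01 -3.07563595e+00  1.50024163e-03] 0.1 0.0188
```

View pics/top0.png

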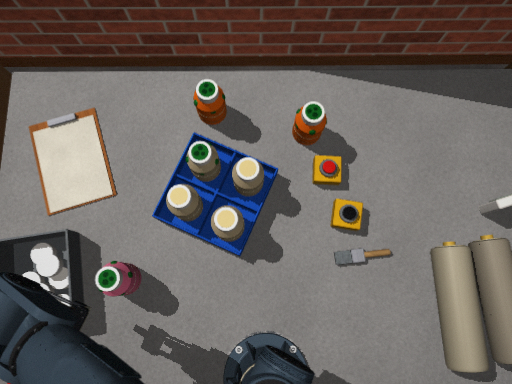

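View pics/scene0.png

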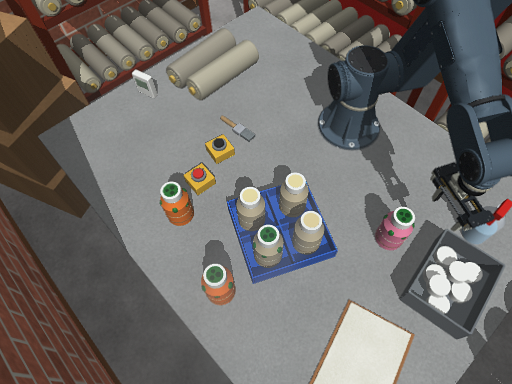

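Green-capped candidates in the top view are orange bottles at (207,88) and (313,112), a pink one at (108,280), and the beige one in the crate at (200,153). I choose (200,153), since it is beige and in the crate. The red button is at (329,168), the black button at (349,213) and the brush at (363,256).

Run:
```python
from h import *
c=load('top0')
for n,u,v in [('mould',201,152),('b1',248,170),('b2',181,199),('b3',227,221),('orange1',207,88),('orange2',313,112),('pink',108,280),('red',329,168),('black',349,213),('brush',372,254),('brush head',345,257)]: print(n,world(c,u,v).round(3))
cv2.imwrite('pics/crop.png',cv2.resize(cv2.imread('pics/top0.png')[120:250,150:370],None,fx=3.6,fy=3.6,interpolation=cv2.INTER_CUBIC))
from scipy.spatial.transform import Rotation as R
print(R.from_rotvec(ctrl.observe()['tool_rot']).as_matrix().round(3))
```

```text
mould [0.63  0.181 0.182]
b1 [0.577 0.048 0.181]
b2 [0.495 0.233 0.181]
b3 [0.433 0.106 0.182]
orange1 [0.828 0.168 0.174]
orange2 [ 0.751 -0.141  0.174]
pink [0.279 0.421 0.175]
red [ 0.611 -0.2    0.065]
black [ 0.471 -0.253  0.066]
brush [ 0.352 -0.328  0.016]
brush head [ 0.343 -0.245  0.016]
[[-0.917  0.398 -0.   ]
 [ 0.398  0.917 -0.001]
 [ 0.    -0.001 -1.   ]]
```

View pics/crop.png

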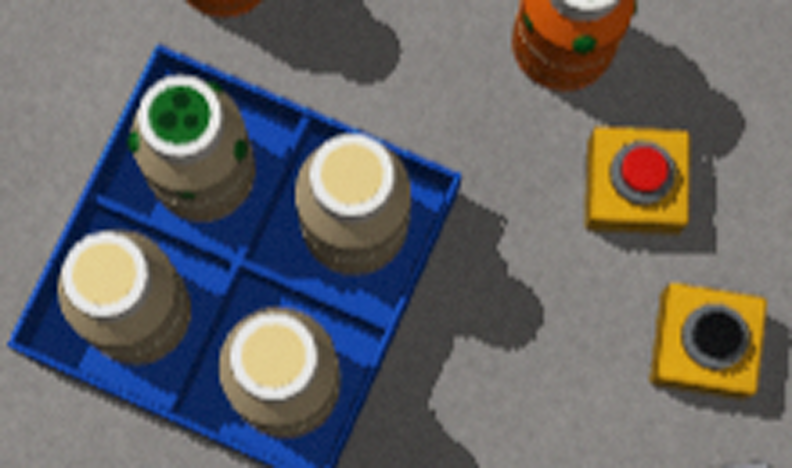

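The crop confirms it: the beige crate bottle has the green disc, with its centre at top-view pixel (200,151), and the other three discs are cream. I'll rise with the fingers shut, then travel high.

Request:
send_rows --commands "0 0 -1 0 0 0 1; 0 0 -1 0 0 0 1; 0 0 -1 0 0 0 1; -0.8 -0.2 -0.2 0 0 0 1; -0.9 -0.25 0 0 0 0 1; -0.9 -0.25 0 0 0 0 1; -0.9 -0.25 0 0 0 0 1; -0.9 -0.25 0 0 0 0 1; -0.9 -0.25 0 0 0 0 1; -0.9 -0.25 0 0 0 0 1"

```text
clock: 1.35
tool_pos: [0.3453, 0.402, 0.2974]
tool_rot: [-0.64, -3.075, 0.002]
ft_force: [0.6, -0.1, 0.9]
grip_width: 0.015
finger_force: 0.0
```

Request:
send_rows --commands "-0.9 -0.25 0 0 0 0 1; -0.9 -0.25 0 0 0 0 1; -0.9 -0.25 0 0 0 0 1; -0.9 -0.25 0 0 0 0 1; -0.9 -0.25 0 0 0 0 1; -0.9 -0.25 0 0 0 0 1; -0.9 -0.2 0 0 0 0 1; -0.9 -0.2 0 0 0 0 1; -0.9 -0.2 0 0 0 0 1; 0 0 0 0 0 0 1"

```text
clock: 2.6
tool_pos: [0.5103, 0.2736, 0.2981]
tool_rot: [-0.642, -3.075, 0.001]
ft_force: [0.0, 0.4, -0.0]
grip_width: 0.005
finger_force: 0.0
```

```bash
cat >> h.py <<'E'
from scipy.spatial.transform import Rotation as Rot
def wsnap(f):
    s=ctrl.observe(); c=snap('wrist',f)
    T=np.eye(4); T[:3,:3]=Rot.from_rotvec(s['tool_rot']).as_matrix(); T[:3,3]=s['tool_pos']
    W=np.linalg.inv(T@c['mount']); c['R']=W[:3,:3]; c['t']=W[:3,3]
    pickle.dump(c,open(f'pics/{f}.pkl','wb')); return c
def delta(p):
    s=ctrl.observe(); return (Rot.from_rotvec(s['tool_rot']).as_matrix().T@(np.array(p)-s['tool_pos'])/0.025).round(2)
E
python3 - <<'E'
from h import *
c=wsnap('w1')
f=c['frame'].astype(int); m=((f[...,1]>1.4*f[...,0])&(f[...,1]>1.4*f[...,2])&(f[...,1]>40)).astype(np.uint8)
n,l,st,ce=cv2.connectedComponentsWithStats(m)
for i in range(1,n):
    if st[i,4]>100:
        u,v=ce[i].round().astype(int); print(ce[i].round(),st[i],world(c,u,v,4).round(4))
t=load('top0'); print(world(t,200,151).round(4), world(t,329,167).round(4))
E
```

```text
[0.6326 0.1836 0.1816] [ 0.6145 -0.1997  0.0656]
```

View pics/w1.png

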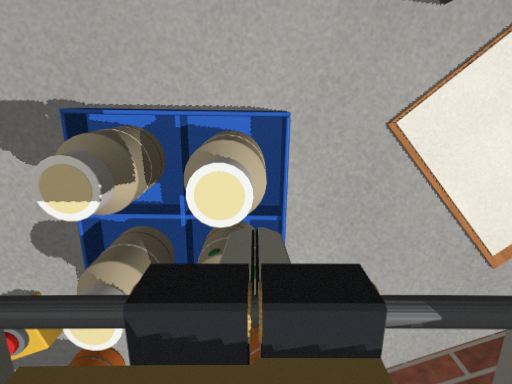

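The wrist view shows the healthy caps at (219,195), (68,188) and (92,330), and the bad bottle is hidden behind the gripper. The top-view fix (0.632, 0.184, cap at 0.181) is good enough. I'll go there at height before descending.

Request:
send_rows --commands "-0.9 -0.2 0 0 0 0 1; -1 -0.25 0 0 0 0 1; -1 -0.25 0 0 0 0 1; -1 -0.25 0 0 0 0 1; -1 -0.2 0 0 0 0 1; -1 -0.2 0 0 0 0 1; 0 0 0 0 0 0 1; 0 0 0 0 0 0 1"

```text
clock: 3.65
tool_pos: [0.631, 0.1849, 0.2984]
tool_rot: [-0.64, -3.075, 0.0]
ft_force: [-0.0, 0.7, -0.2]
grip_width: 0.006
finger_force: 0.0
```

Run:
```python
from h import *
print(ctrl.observe()['tool_pos'],delta([.632,.1835,.208]))
```

```text
[0.63100374 0.18493405 0.29839231] [-0.06 -0.04  3.62]
```

Request:
send_rows --commands "-0.06 -0.04 0.8 0 0 0 1; 0 0 0.8 0 0 0 1; 0 0 0.8 0 0 0 1; 0 0 0.6 0 0 0 1; 0 0 0.4 0 0 0 1; 0 0 0.2 0 0 0 1; 0 0 0 0 0 0 1; 0 0 0 0 0 0 1"

```text
clock: 4.65
tool_pos: [0.6322, 0.1837, 0.2092]
tool_rot: [0.639, 3.075, 0.001]
ft_force: [0.7, 0.2, 1.1]
grip_width: 0.006
finger_force: 0.0
```

Run:
```python
from h import *
print(ctrl.observe()['tool_pos'])
a=snap('scene','s1'); b=snap('top','t1')
i=np.hstack([cv2.resize(cv2.imread('pics/s1.png')[150:300,190:360],(510,450)),cv2.resize(cv2.imread('pics/t1.png')[100:250,150:240],(270,450))]); cv2.imwrite('pics/chk.png',i)
```

```text
[0.63223996 0.18368264 0.20924298]
```

View pics/chk.png

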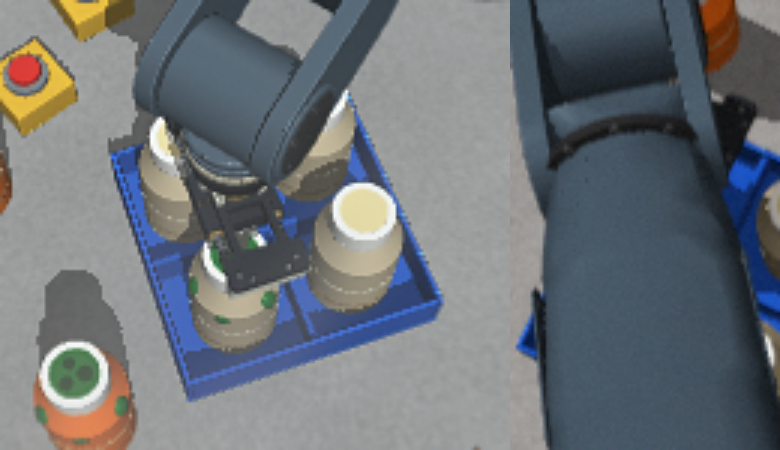

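In the scene view the gripper stands just over the green cap (crop (240,245)) and touches nothing. Now I hold there for 2.5 s.

Request:
send_rows --commands "0 0 0 0 0 0 1; 0 0 0 0 0 0 1; 0 0 0 0 0 0 1; 0 0 0 0 0 0 1; 0 0 0 0 0 0 1; 0 0 0 0 0 0 1; 0 0 0 0 0 0 1; 0 0 0 0 0 0 1; 0 0 0 0 0 0 1; 0 0 0 0 0 0 1"

```text
clock: 6.0
tool_pos: [0.632, 0.1836, 0.2086]
tool_rot: [0.639, 3.076, -0.0]
ft_force: [-0.6, 0.7, -0.1]
grip_width: 0.012
finger_force: 0.0
```

Request:
send_rows --commands "0 0 0 0 0 0 1; 0 0 0 0 0 0 1; 0 0 0 0 0 0 1; 0 0 0 0 0 0 1; 0 0 0 0 0 0 1; 0 0 0 0 0 0 1; 0 0 0 0 0 0 1; 0 0 0 0 0 0 1; 0 0 0 0 0 0 1; 0 0 0 0 0 0 1"

```text
clock: 7.25
tool_pos: [0.632, 0.1836, 0.2086]
tool_rot: [-0.639, -3.076, 0.0]
ft_force: [-0.0, -0.3, 0.4]
grip_width: 0.004
finger_force: 0.0
```

Request:
send_rows --commands "0 0 -0.8 0 0 0 1; 0 0 -0.8 0 0 0 1; 0 0 -0.8 0 0 0 1; 0 0 -0.8 0 0 0 1; 0 0 -0.4 0 0 0 1; 0 0 0 0 0 0 1"

```text
clock: 8.0
tool_pos: [0.6321, 0.1837, 0.2989]
tool_rot: [0.639, 3.075, 0.0]
ft_force: [0.6, -0.3, -1.1]
grip_width: 0.005
finger_force: 0.0
```

Run:
```python
from h import *
print(ctrl.observe()['tool_pos'],delta([.6135,-.2,.10]))
```

```text
[0.63210018 0.18367307 0.29889311] [ -5.43 -14.38   7.95]
```

Request:
send_rows --commands "-0.34 -0.9 0 0 0 0 1; -0.34 -0.9 0 0 0 0 1; -0.34 -0.9 0 0 0 0 1; -0.34 -0.9 0 0 0 0 1; -0.34 -0.9 0 0 0 0 1; -0.34 -0.9 0 0 0 0 1; -0.34 -0.9 0 0 0 0 1; -0.34 -0.9 0 0 0 0 1; -0.34 -0.9 0 0 0 0 1; -0.34 -0.9 0 0 0 0 1"

```text
clock: 9.25
tool_pos: [0.6198, -0.0588, 0.2986]
tool_rot: [-0.641, -3.075, 0.0]
ft_force: [0.4, -0.0, 0.7]
grip_width: 0.007
finger_force: 0.0
```

Request:
send_rows --commands "-0.34 -0.9 0 0 0 0 1; -0.34 -0.9 0 0 0 0 1; -0.34 -0.9 0 0 0 0 1; -0.34 -0.9 0 0 0 0 1; -0.34 -0.9 0 0 0 0 1; -0.33 -0.88 0 0 0 0 1; 0 0 0 0 0 0 1; 0 0 0 0 0 0 1"

```text
clock: 10.25
tool_pos: [0.6133, -0.2, 0.2986]
tool_rot: [-0.639, -3.076, -0.0]
ft_force: [-0.7, -0.1, -0.7]
grip_width: 0.005
finger_force: 0.0
```

Run:
```python
from h import *
print(ctrl.observe()['tool_pos'],delta([.6135,-.2,.09]))
```

```text
[ 0.61329485 -0.19998603  0.29859293] [-0.01  0.    8.34]
```

Request:
send_rows --commands "0 0 1 0 0 0 1; 0 0 1 0 0 0 1; 0 0 1 0 0 0 1; 0 0 1 0 0 0 1; 0 0 1 0 0 0 1; 0 0 1 0 0 0 1; 0 0 1 0 0 0 1; 0 0 0.8 0 0 0 1; 0 0 0.4 0 0 0 1; 0 0 0 0 0 0 1"

```text
clock: 11.5
tool_pos: [0.6132, -0.2, 0.0934]
tool_rot: [-0.639, -3.075, -0.0]
ft_force: [-0.6, -0.3, 0.7]
grip_width: 0.005
finger_force: 0.0
```

Run:
```python
from h import *
print(ctrl.observe()['tool_pos'])
a=snap('scene','s2')
cv2.imwrite('pics/chk2.png',cv2.resize(cv2.imread('pics/s2.png')[120:240,140:270],None,fx=5,fy=5,interpolation=cv2.INTER_CUBIC))
```

```text
[ 0.61321102 -0.19995891  0.09336747]
```

View pics/chk2.png

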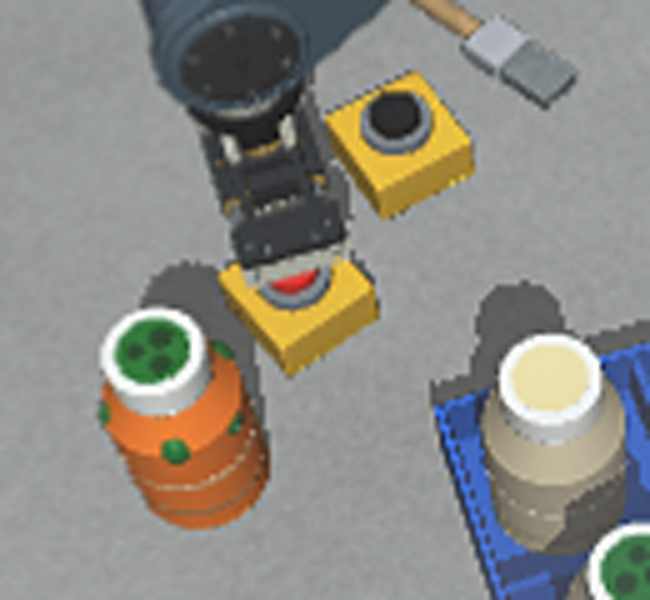

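The fingertips stand centred over the red button (crop (293,283)), clear of the orange bottle and the black button. Next I press slowly, watching the force.

Request:
send_rows --commands "0 0 0.5 0 0 0 1; 0 0 0.3 0 0 0 1; 0 0 0.2 0 0 0 1; 0 0 0.1 0 0 0 1; 0 0 0.1 0 0 0 1; 0 0 0 0 0 0 1"

```text
clock: 12.3
tool_pos: [0.6132, -0.2001, 0.0638]
tool_rot: [-0.639, -3.076, 0.0]
ft_force: [-1.3, 1.3, 3.5]
grip_width: 0.006
finger_force: 1.7
```

Request:
send_rows --commands "0 0 0.08 0 0 0 1; 0 0 0.06 0 0 0 1; 0 0 0 0 0 0 1"

```text
clock: 12.68
tool_pos: [0.6134, -0.2003, 0.0612]
tool_rot: [0.639, 3.075, -0.0]
ft_force: [-4.5, 1.8, 12.6]
grip_width: 0.006
finger_force: 6.4
```

Request:
send_rows --commands "0 0 0.04 0 0 0 1; 0 0 0 0 0 0 1; 0 0 0 0 0 0 1"

```text
clock: 13.05
tool_pos: [0.6135, -0.2003, 0.061]
tool_rot: [0.639, 3.075, -0.0]
ft_force: [-7.7, 3.2, 20.4]
grip_width: 0.006
finger_force: 10.4
```

The button has bottomed out: the force rose 8 N over 0.2 mm of travel. Retracting.

Request:
send_rows --commands "0 0 -0.3 0 0 0 1; 0 0 -0.6 0 0 0 1; 0 0 -1 0 0 0 1; 0 0 -1 0 0 0 1; 0 0 -1 0 0 0 1; 0 0 -1 0 0 0 1; 0 0 -1 0 0 0 1; 0 0 -0.6 0 0 0 1; 0 0 0 0 0 0 1; 0 0 0 0 0 0 1"

```text
clock: 14.3
tool_pos: [0.6129, -0.2, 0.2206]
tool_rot: [-0.639, -3.074, -0.0]
ft_force: [-0.1, -0.3, 0.2]
grip_width: 0.004
finger_force: 0.0
```

Run:
```python
from h import *
s=ctrl.observe(); print(s['tool_pos'],s['ft_force'])
c=snap('scene','s3'); o=load('scene0')
for n,u,v in [('red',199,174),('black',219,144)]: print(n,world(o,u,v,1),world(c,u,v,1))
cv2.imwrite('pics/chk3.png',cv2.resize(cv2.imread('pics/s3.png')[100:300,140:350],None,fx=2.9,fy=2.9,interpolation=cv2.INTER_CUBIC))
```

```text
[ 0.6128728  -0.20001287  0.22061164] [-0.12157411 -0.33715957  0.1990436 ]
red [ 0.61789441 -0.19161646  0.06777972] [ 0.61811388 -0.19114313  0.06855463]
black [ 0.47989034 -0.24494129  0.06881368] [ 0.47968045 -0.24528268  0.06829501]
```

View pics/chk3.png

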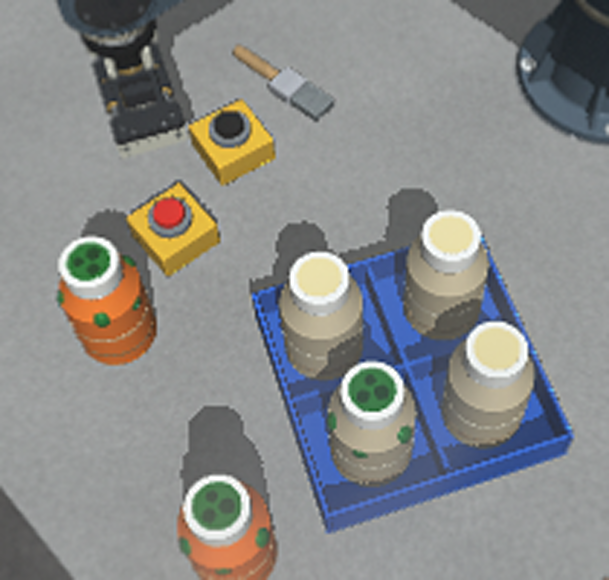

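Both buttons are up (red at crop (168,212), black at (230,126)). The four bottles and the brush have not moved, and the arm is clear, so I'm handing in.

```bash
python3 -c "
from bench import ctrl
print(ctrl.sign_off())"
```

```text
the job is handed in; nothing more can be done
None
```

The job is handed in, with no verdict returned: I held the fingertips about 27 mm above the mouldy cap for more than 2.5 s, then pressed the red button to its stop and released it, and the last picture showed the bottles, black button and brush undisturbed.

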